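# Reset the tripped breaker under the push-latch flap

### The job

The grey supply box standing in one of the front bins has tripped. Press the ribbed end of its black flap until the catch lets go and the flap springs wide open, push the one red reset button that stands out fully in, then push the flap back down and press its ribbed end again until it latches shut. Only press and push with the fingertips; do not pick up or shift any of the loose things around.

Things in the scene. Friction and masses are not known exactly. Their poses are not given: they have to be found in the camera images.
- supply_box: grey box, fixed, 165 (x) x 108 (y) x 125 mm high, in one of two cardboard bins whose walls are 130 mm high. Origin: centre of its underside; x points to its rear, z up. Flap well in the top: x -66..17, y +-44 mm. Breaker panel in the well at z 97 mm. Behind the flap the top is plain but for a lamp 12 mm high at x 60, y 30.
- flap (a joint): angle (rad) of the black flap, 78 mm long, 86 mm wide, 4 mm thick, hinged at its far edge: 0 latched and flush, about -0.08 pressed in to its stop, 1.9 fully open (leaning back past upright). Sprung open (about 2 N at the lip) and damped: swings open in 1.5 to 2.5 s once the finger is out of its way. To shut it, push its back over towards the front, not above 0.1 m/s: 2 to 6 N.
- flap_press (a point): point on the flap's upper face in the middle of the ribbed mark, 66 mm from the hinge axis, moves with the flap. Push-push catch: pressing here at least 4 mm below flush (it stops firmly at about 5 mm; 6 to 10 N is ample) and letting go frees the closed flap; after it has been pushed shut from open, the same press and letting go latches it flush.
- flap_edge (a point): middle of the flap's free edge (lip), 79 mm from the hinge axis, moves with the flap; when the flap is fully open it is about 75 mm above the hinge and 26 mm behind it
- flap_hinge (a point): middle of the flap's hinge axis, which runs along the box's y axis, 14 mm behind the box's centre and 122 mm above its underside; does not move
- reset_button (a joint): travel (m) of the tripped reset button: 0 standing out 8 mm above its black nut, 0.0055 fully in (stands out 2.5 mm like the other two). Stays where it is pushed; moves down at 3 N, stops firmly.
- reset_top (a point): centre of the top of the tripped red button, 13 mm across with a white stem, moves with it; 110 mm above the box's underside when out. It is one of three in a row across the box, 25 mm apart, 26 mm in front of the box's centre (40 mm from the hinge); the other two are already in. Which of the three is tripped varies.
- angle_fixture: black and steel angle fixture, 109x52x110 mm, loose, origin under its centre; stands in the other of the two bins; leave alone
- spool: small white spool, 32 mm across, 24 mm high, behind the green tailstock in the bin beside the two; loose, leave alone
- plug_gauge: upright steel plug gauge, 24 mm across, 57 mm high, behind the green tailstock; loose, leave alone
- drill_chuck: upright steel drill chuck, 36 mm across, 54 mm high, behind the dividing head; loose, leave alone
- lockout_tag: flat yellow plastic tag, 30x20x9 mm, lying loose on the box's top behind the flap, near x 55, y -26 mm of the box; leave it where it lies

How it is judged:
By the outcome, as a careful person would: the job done as asked, in the order asked, and still so for the second after the job is handed in, with the robot touching nothing.
It also fails if it takes over 51 s, if anything falls off the work surface, if the arm or the gripper's body presses on something with over 40 N, if the wrist force passes 120 N, or if a joint passes its speed limit or range.

### The arm

A 7-joint arm with a two-finger parallel gripper is mounted at the origin on a cart in front of the work surface, level with it; the furniture and walls round the work are solid. World frame = base frame: x ahead of the robot, y to its left, z up, the work surface at z = 0. Lengths are in m, angles in rad, forces in N, time in s.
With the tool pointing down it reaches from about 0.425 to 1.025 m from the base axis. Payload 3.6 kg.
Tool frame: the origin (TCP) lies midway between the tips of the shut fingers; the grasp point (between the pads) lies 19 mm behind it (grasp_offset is the z of the grasp point in the tool frame, in m); z points along the fingers, y is the line along which they close (so a half turn about z gives the same grasp; the last joint's range is limited). The gripper opens to 85 mm and grips with 20 to 120 N. Pads are 22 mm wide; open, the fingers measure 114 mm over their backs; the gripper's body (76 mm by 85 mm) begins 54 mm behind the grasp point. The pads swing forward as they close: fully open they stand 13 mm farther back than shut.
Start: joints at [-0.093, 0.591, 0.048, 1.609, -0.033, 0.943, -0.034], TCP at [0.725, 0, 0.231] pointing down, gripper open.
Joint ranges: [-2.69, 2.69], [-0.47, 2.24], [-1.27, 1.36], [0.19, 2.51], [-1.53, 4.68], [0.08, 2.07], [-3.09, 3.09]. Speed limits (rad/s): [2.57, 2.57, 3.14, 3.14, 3.14, 3.14, 3.14].

### API

Orientations are given as [roll, pitch, yaw] about the fixed x, y, z axes, in that order (R = Rz(yaw) Ry(pitch) Rx(roll)).
In Python, from bench import * gives the robot as it stands. The module is installed in compiled form; this text tells all that it offers.
- The arm moves only by the tool send_rows, never from a script. Its arguments are lists of equal length, an entry for each row: "claw": the closure, from -1 (fully open) to 1 (shut); "offset": the shift along the world's x, y, z in mm, a list of three; "angular": the turn, a rotation vector about the world's x, y, z in degrees, a list of three. A call has 1 to 20 rows; each row is the pose to reach, as a shift and turn from the pose commanded when the call began; what a row does not reach only later rows make up. A row lasts 1/8 s, in which the tool goes at most 62.5 mm and 10.7 degrees, less where a joint would pass 70% of its speed; a pose out of reach is approached as far as the arm can. A call with a gripper value outside its range is refused whole. The fingers move at their own pace and stop on an object; "squeeze" is the grip in N (left out, the last holds). Time passes only in rows, so rows that repeat a pose let the fingers close. It gives the time, the measured TCP pose, the force, the opening and the grip force at its end, in the units of the state.
- read_state(): the state, without advancing time (a new reading comes with each control period).
- camera(name): name is "scene" or "side" or "wrist"; returns a dict with "frame" (480x640x3 uint8, red, green, blue), "fov_y" (degrees; the focal length in pixels is half the picture's height over the tangent of half this angle, whatever the lens; pixels are square), "cx", "cy" (the principal point, pixels), "dist" ([k1, k2, p1, p2, k3] as OpenCV has them; the pictures are not rectified), "R" (3x3) and "t" (3): a world point X has camera coordinates R X + t; the wrist camera has in their place "hand_eye" (4x4, takes a point from camera to tool coordinates, whose origin is the TCP and whose axes are the flange's). Camera axes: x right, y down, z forward; pixel columns grow to the right and rows downward; lengths in m; the calibration is good to about 2 mm. A picture is of the moment at which its call begins: read the wrist's pose just before it. There is no depth.
- finish_job(): hands the job in; it is judged then, once.
The state is a dict: "time": time; "joint_pos": joint angles; "joint_vel": joint speeds; "effort": joint torques, N m; "ee_pos": TCP position; "eef_rot": TCP orientation; "contact_force": force on the tool from outside, world axes, zero at the start; "moment": the same for the moment, N m; "gripper_width": finger opening in m; "gripper_force": force on a finger pad.
Only numpy, scipy, OpenCV 4.12 (cv2) and the standard library are available. Lean on these libraries where they do the work, as an engineer would, in place of code of your own. Each camera call takes 0.05 s, during which the arm holds its last target. There are 200 camera calls.

## Working session

There is one attempt and no reset: what is moved stays moved. The work goes in short steps, Python scripts to look and compute and a tool call to move; the robot and the scene stay as the last step left them, time stands still between calls to the robot, and variables do not carry over. Pictures are saved under pics/ and viewed, at most 10 in all, crops included, and the job is handed in when it is done.

Besides the shell and the picture viewer there is one more tool, called by a JSON object that holds its "name" and its "arguments". send_rows: Moves the arm, as the interface text tells. Its arguments: {"type":"object","properties":{"claw":{"type":"array"},"offset":{"type":"array"},"angular":{"type":"array"},"squeeze":{"type":"number"}},"required":["claw","offset","angular"]}

```bash
mkdir -p pics
cat > h.py <<'E'
from bench import *
import numpy as np, cv2
from scipy.spatial.transform import Rotation as Ro
def snap(n,f):
    s=read_state(); c=camera(n); cv2.imwrite('pics/'+f,c['frame'][:,:,::-1])
    if 'hand_eye' in c:
        T=np.eye(4); T[:3,:3]=Ro.from_euler('xyz',s['eef_rot']).as_matrix(); T[:3,3]=s['ee_pos']
        M=T@np.array(c['hand_eye']); c['R']=M[:3,:3].T; c['t']=-M[:3,:3].T@M[:3,3]
    np.save('pics/'+f[:-4]+'.npy',{k:v for k,v in c.items() if k!='frame'},allow_pickle=True)
    return c
def load(f): return np.load('pics/'+f+'.npy',allow_pickle=True).item()
def K(c):
    f=240/np.tan(np.radians(c['fov_y'])/2); return np.array([[f,0,c['cx']],[0,f,c['cy']],[0,0,1.]])
def ray(c,uv):
    p=cv2.undistortPoints(np.array([[uv]],float),K(c),np.array(c['dist'],float))[0,0]
    R=np.array(c['R']); t=np.array(c['t']); d=R.T@np.array([p[0],p[1],1]); return -R.T@t,d/np.linalg.norm(d)
def onz(c,uv,z):
    o,d=ray(c,uv); return o+d*(z-o[2])/d[2]
def tri(rs):
    A=sum(np.eye(3)-np.outer(d,d) for o,d in rs); b=sum((np.eye(3)-np.outer(d,d))@o for o,d in rs)
    X=np.linalg.solve(A,b); return X,[np.linalg.norm(np.cross(X-o,d)) for o,d in rs]
def proj(c,X):
    return cv2.projectPoints(np.array(X,float).reshape(-1,1,3),cv2.Rodrigues(np.array(c['R'],float))[0],np.array(c['t'],float),K(c),np.array(c['dist'],float))[0][:,0]
E
python3 - <<'E'
from h import *
for n in ['scene','side','wrist']: snap(n,n+'0.png')
s=read_state(); print({k:np.round(v,3) for k,v in s.items()})
a=[cv2.imread(f'pics/{n}0.png') for n in ['scene','side','wrist']]
E
```

```text
{'time': np.float64(0.15), 'joint_pos': array([-0.093,  0.592,  0.048,  1.61 , -0.033,  0.943, -0.034]), 'joint_vel': array([ 0.   , -0.003,  0.001, -0.004, -0.   ,  0.002,  0.001]), 'effort': array([ 3.0000e-03, -5.4925e+01,  1.5490e+00, -1.9845e+01,  1.0000e-02,
        6.0000e-03,  0.0000e+00]), 'ee_pos': array([ 0.724, -0.   ,  0.23 ]), 'eef_rot': array([-3.14 ,  0.   ,  1.571]), 'contact_force': array([-0.137,  0.51 ,  0.129]), 'moment': array([-0.044, -0.019, -0.019]), 'gripper_force': np.float64(0.0), 'gripper_width': np.float64(0.085)}
```

View pics/scene0.png

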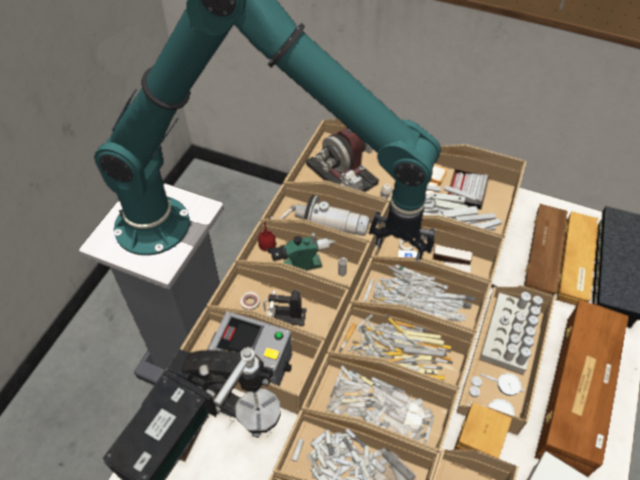

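View pics/side0.png

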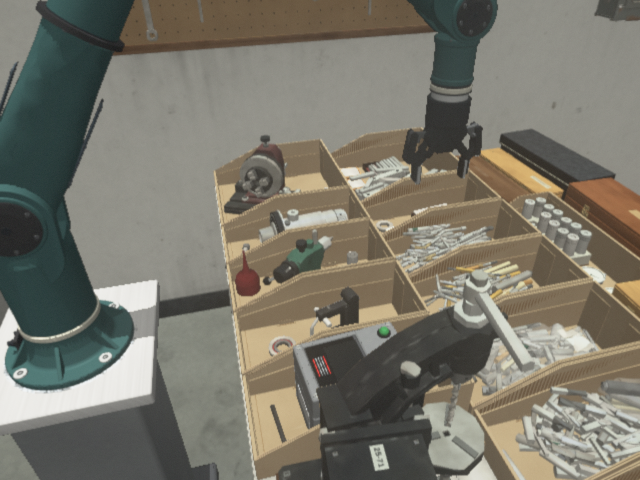

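View pics/wrist0.png

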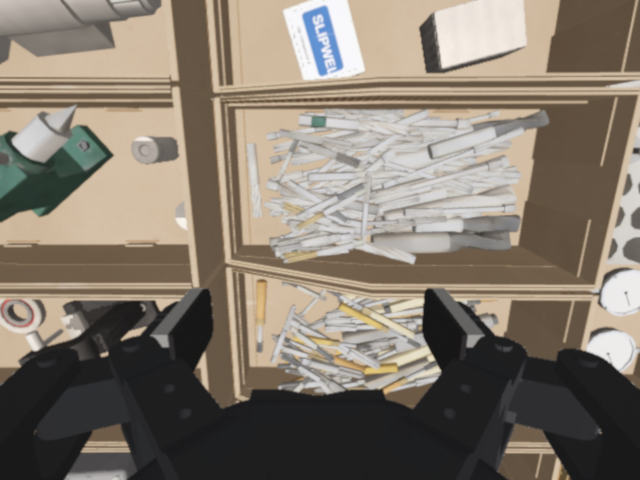

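The grey box is in the nearest bin: scene about (255,345), lamp (279,336) and yellow tag (271,354). In the side view the lamp is at (384,331) and the ribbed mark at (320,365). A drill stand stands close to the box on its right side.

Run:
```python
from h import *
a,b=load('scene0'),load('side0')
print('lamp',tri([ray(a,(279,336)),ray(b,(384,330))]))
def blob(f,lo,hi):
    h=cv2.cvtColor(cv2.imread(f),cv2.COLOR_BGR2HSV); m=cv2.inRange(h,lo,hi); n,_,s,c=cv2.connectedComponentsWithStats(m); return [(s[i][4],np.round(c[i],1)) for i in range(1,n) if s[i][4]>15]
for f in ['scene0','side0']: print(f,blob(f'pics/{f}.png',(55,120,60),(75,255,255)),blob(f'pics/{f}.png',(0,150,90),(8,255,255)))
print('tag',onz(a,(271,354),.13), 'mark', onz(a,(230,333),.123),onz(b,(320,365),.123))
i=cv2.imread('pics/scene0.png')[290:450,130:340]; j=cv2.imread('pics/side0.png')[290:480,230:500]
cv2.imwrite('pics/c0.png',np.hstack([cv2.resize(i,(400,305)),cv2.resize(j,(400,305))]))
```

```text
lamp (array([ 0.53268957, -0.24459214,  0.12581743]), [np.float64(0.0006080735101307319), np.float64(0.0006080735101305355)])
scene0 [(np.int32(29), array([278.3, 335.1]))] [(np.int32(213), array([266.1, 238.4])), (np.int32(22), array([232.2, 333.9]))]
side0 [(np.int32(28), array([383.5, 330. ]))] [(np.int32(29), array([326.4, 364.6])), (np.int32(25), array([316. , 367.5]))]
tag [ 0.53698337 -0.29620443  0.13      ] mark [ 0.42418568 -0.28119106  0.123     ] [ 0.41891747 -0.28379298  0.123     ]
```

View pics/c0.png

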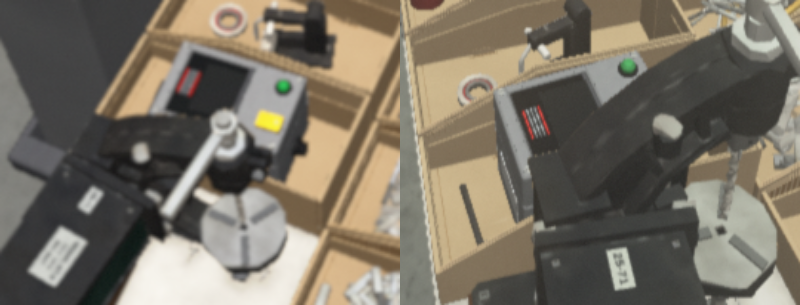

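The crops show the box: black flap with a red ribbed mark at its front, lamp at the left rear and tag at the right rear. The drill stand's arm runs along its right side.

Run:
```python
from h import *
a,b,w=load('scene0'),load('side0'),load('wrist0')
print('handle top',tri([ray(a,(248,352)),ray(b,(479,277))]))
print('arm knob',tri([ray(a,(204,370)),ray(b,(410,368))]))
R=np.array(w['R']);print('cam pos',-R.T@w['t'],R[2], w['fov_y'])
pts=np.array([[.42,-.282,.123],[.53,-.245,.13],[.40,-.33,.125],[.4,-.22,.125],[.55,-.33,.125],[.55,-.22,.125]])
for tcp in [(.48,-.3,.4),(.48,-.34,.4),(.46,-.36,.36),(.48,-.33,.45)]:
    d=np.array(tcp)-[.725,0,.231]; c=dict(w); c['t']=np.array(w['t'])-R@d; print(tcp,proj(c,pts).round().tolist())
```

```text
handle top (array([ 0.56028643, -0.41391043,  0.36026764]), [np.float64(0.0012513282980479575), np.float64(0.001251328298048042)])
arm knob (array([ 0.47604569, -0.45034647,  0.28761035]), [np.float64(0.0008641460323375208), np.float64(0.0008641460323375137)])
cam pos [0.72527027 0.06804802 0.37362027] [-0.00127255 -0.2638866  -0.96455287] 68.85002688642872
(0.48, -0.3, 0.4) [[267.0, 182.0], [361.0, 150.0], [252.0, 222.0], [247.0, 128.0], [375.0, 222.0], [379.0, 128.0]]
(0.48, -0.34, 0.4) [[266.0, 148.0], [362.0, 114.0], [250.0, 189.0], [245.0, 90.0], [376.0, 189.0], [381.0, 90.0]]
(0.46, -0.36, 0.36) [[279.0, 129.0], [388.0, 89.0], [261.0, 175.0], [257.0, 63.0], [402.0, 176.0], [409.0, 63.0]]
(0.48, -0.33, 0.45) [[272.0, 154.0], [357.0, 125.0], [258.0, 191.0], [254.0, 104.0], [370.0, 191.0], [373.0, 104.0]]
```

{"name": "send_rows", "arguments": {"claw": [1,1,1,1,1,1,1,1], "offset": [[0,0,60],[-50,-30,90],[-100,-70,90],[-150,-105,90],[-195,-140,90],[-240,-170,90],[-275,-190,90],[-275,-190,90]], "angular": [[0,0,0],[0,0,0],[0,0,0],[0,0,0],[0,0,0],[0,0,0],[0,0,0],[0,0,0]], "squeeze": 40}}

```text
time: 1.15
ee_pos: [0.4464, -0.1921, 0.3211]
eef_rot: [-3.14, 0.0, 1.565]
contact_force: [0.5, 0.3, 0.2]
gripper_width: -0.0004
gripper_force: 0.0
```

Run:
```python
from h import *
c=snap('wrist','w1.png'); s=read_state(); print(s['time'],s['ee_pos'],s['eef_rot'],s['contact_force'],s['gripper_width'],abs(s['joint_vel']).max())
```

```text
1.2 [ 0.44869426 -0.19074337  0.32136213] [ 3.14158948e+00 -1.58925378e-04  1.56795157e+00] [0.07513988 0.33675873 0.07879025] -8.753188351275613e-05 0.040157213044202014
```

View pics/w1.png

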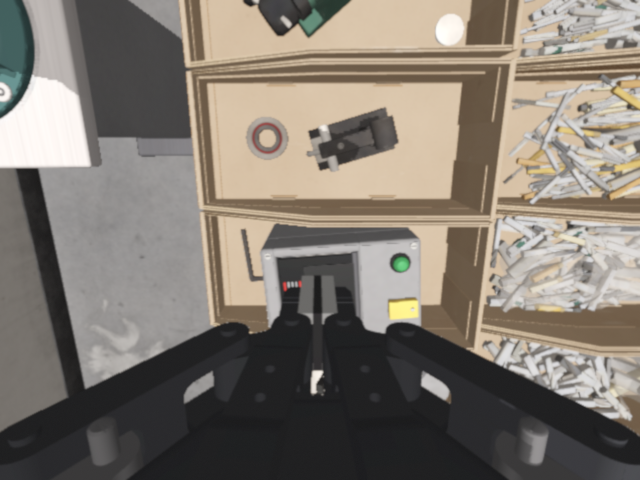

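{"name": "send_rows", "arguments": {"claw": [1,1,1], "offset": [[30,-35,-10],[60,-70,-20],[60,-70,-20]], "angular": [[0,0,0],[0,0,0],[0,0,0]]}}

```text
time: 1.58
ee_pos: [0.5129, -0.2616, 0.3001]
eef_rot: [3.141, 0.001, 1.57]
contact_force: [0.0, -0.1, 0.2]
gripper_width: 0.0002
gripper_force: 0.0
```

Run:
```python
from h import *
c=snap('wrist','w2.png'); s=read_state(); print(s['time'],s['ee_pos'],s['eef_rot'],s['contact_force'],s['gripper_width'],abs(s['joint_vel']).max())
def blob(f,lo,hi,k=40):
    h=cv2.cvtColor(cv2.imread(f),cv2.COLOR_BGR2HSV); m=cv2.inRange(h,lo,hi); n,_,s,c=cv2.connectedComponentsWithStats(m); return [(s[i].tolist(),np.round(c[i],1).tolist()) for i in range(1,n) if s[i][4]>k]
for f in ['w1','w2']:
    for n,l,u in [('lamp',(55,120,60),(75,255,255)),('red',(0,150,90),(8,255,255)),('tag',(22,150,120),(35,255,255))]: print(f,n,blob(f'pics/{f}.png',l,u))
```

```text
1.625 [ 0.51161522 -0.25989007  0.3002835 ] [-3.14066026e+00 -5.08458374e-04  1.57128330e+00] [-0.87766014 -0.17335133  0.07535908] -0.00011417462577855419 0.041847582490081525
w1 lamp [([394, 257, 15, 14, 144], [400.5, 263.3])]
w1 red []
w1 tag []
w2 lamp [([327, 191, 18, 17, 232], [335.6, 199.0])]
w2 red [([206, 221, 8, 35, 113], [209.6, 238.1]), ([223, 220, 8, 35, 113], [226.8, 237.2])]
w2 tag []
```

View pics/w2.png

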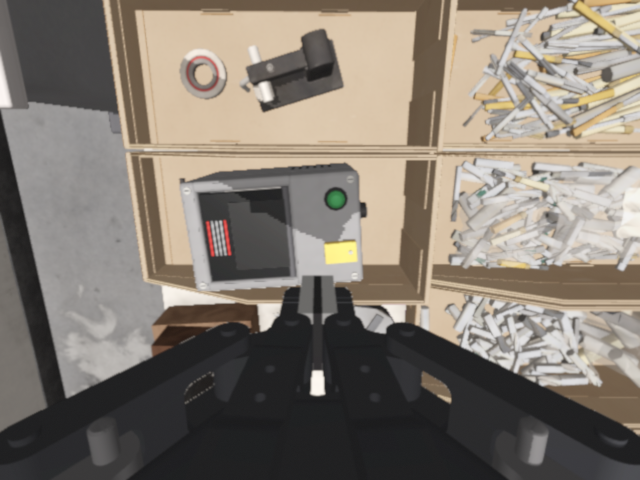

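In w2 the ribbed mark is centred near (218,238), the flap well spans about (198..295, 186..283), the lamp is at (336,199) and the tag at (341,252). The drill stand shows only at the bottom edge of the picture, so it is clear of the well.

Run:
```python
from h import *
a,b,w1,w2=load('scene0'),load('side0'),load('w1'),load('w2')
print('lamp',tri([ray(w1,(400.5,263.3)),ray(w2,(335.6,199))]),tri([ray(a,(278.3,335.1)),ray(b,(383.5,330)),ray(w1,(400.5,263.3)),ray(w2,(335.6,199))]))
print('mark',tri([ray(a,(231.5,334)),ray(b,(321.2,366)),ray(w2,(218.2,237.6))]))
m=(210,222),(209.5,255)
print('mark z.125',onz(w2,(218.2,237.6),.125))
g=cv2.cvtColor(cv2.imread('pics/w2.png'),cv2.COLOR_BGR2GRAY)
for r in (195,200,205,215,262,270): print(r,g[r,190:206].tolist(),g[r,280:302].tolist())
p=[(190,190),(349,178),(203,285),(355,275)]
P=[onz(w2,q,.125) for q in p]; print(np.round(P,4))
for q in [(206,238),(230,237)]: print(onz(w2,q,.125))
I=cv2.imread('pics/w2.png')[155:300,170:375]; cv2.imwrite('pics/c2.png',cv2.resize(I,(795,562),interpolation=cv2.INTER_CUBIC))
```

```text
lamp (array([ 0.53063301, -0.24602583,  0.1311576 ]), [np.float64(0.00017626141418471917), np.float64(0.0001762614141846385)]) (array([ 0.53099292, -0.24623675,  0.12924763]), [np.float64(0.0010103162488845786), np.float64(0.0006253151656778797), np.float64(0.000392763793909181), np.float64(0.00044833168820782195)])
mark (array([ 0.42258902, -0.28297759,  0.12053157]), [np.float64(0.005430500473890521), np.float64(0.002005502991020613), np.float64(0.003835046110946291)])
mark z.125 [ 0.42043297 -0.2839549   0.125     ]
195 [197, 197, 194, 188, 177, 164, 144, 117, 84, 59, 53, 54, 55, 55, 57, 56] [39, 42, 56, 74, 82, 84, 80, 75, 78, 95, 114, 124, 129, 132, 132, 133, 133, 133, 133, 133, 133, 132]
200 [197, 198, 195, 182, 171, 172, 163, 141, 111, 77, 59, 57, 58, 58, 58, 58] [44, 45, 48, 56, 71, 81, 82, 78, 76, 91, 111, 121, 128, 132, 133, 132, 132, 132, 132, 132, 132, 132]
205 [196, 197, 198, 197, 194, 187, 175, 159, 136, 103, 70, 57, 56, 58, 58, 57] [45, 46, 45, 49, 64, 78, 82, 80, 75, 78, 97, 116, 125, 130, 131, 132, 132, 132, 132, 132, 132, 131]
215 [196, 197, 198, 198, 198, 198, 195, 186, 174, 155, 124, 88, 60, 56, 56, 57] [45, 44, 45, 46, 50, 63, 78, 83, 80, 76, 79, 98, 116, 125, 130, 131, 131, 131, 131, 131, 131, 131]
262 [197, 196, 188, 179, 184, 192, 195, 195, 195, 195, 196, 196, 195, 189, 185, 184] [75, 74, 74, 75, 75, 75, 75, 75, 77, 90, 113, 128, 126, 116, 111, 134, 161, 165, 172, 189, 194, 194]
270 [104, 104, 115, 147, 173, 185, 192, 194, 195, 195, 195, 195, 195, 196, 196, 193] [57, 56, 56, 56, 57, 56, 58, 58, 61, 78, 106, 125, 130, 124, 112, 110, 136, 167, 183, 190, 192, 192]
[[ 0.3982 -0.2389  0.125 ]
 [ 0.5427 -0.2281  0.125 ]
 [ 0.4019 -0.3323  0.125 ]
 [ 0.5508 -0.3219  0.125 ]]
[ 0.4088932  -0.28434187  0.125     ]
[ 0.43160632 -0.28337154  0.125     ]
```

View pics/c2.png

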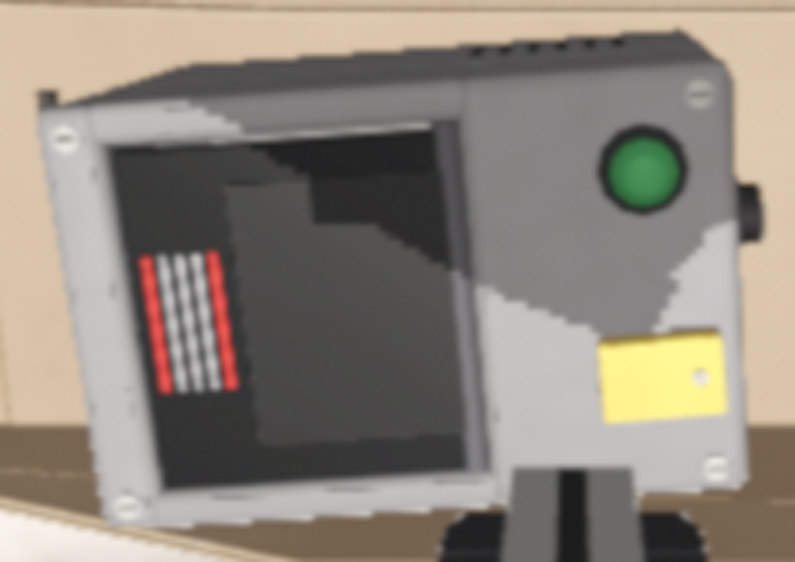

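{"name": "send_rows", "arguments": {"claw": [1,1,1,1,1,1,1,1], "offset": [[-40,-10,-20],[-70,-20,-60],[-89,-24,-100],[-89,-24,-130],[-89,-24,-150],[-89,-24,-160],[-89,-24,-165],[-89,-24,-165]], "angular": [[0,0,4],[0,0,4],[0,0,4],[0,0,4],[0,0,4],[0,0,4],[0,0,4],[0,0,4]]}}

```text
time: 2.62
ee_pos: [0.4215, -0.2838, 0.1366]
eef_rot: [3.141, 0.0, 1.641]
contact_force: [-0.3, 0.1, 0.5]
gripper_width: 0.0003
gripper_force: 0.0
```

Run:
```python
from h import *
snap('side','s1.png');snap('scene','sc1.png')
s=read_state(); print(s['ee_pos'],s['eef_rot'],s['contact_force'])
i=cv2.imread('pics/scene1.png' if 0 else 'pics/sc1.png')[270:450,130:340]; j=cv2.imread('pics/s1.png')[250:450,250:500]
cv2.imwrite('pics/c3.png',np.hstack([cv2.resize(i,(400,343)),cv2.resize(j,(400,343))]))
```

```text
[ 0.42156033 -0.28417638  0.13698081] [3.14031886e+00 7.60285821e-04 1.64080419e+00] [-0.07754868  0.15412261 -0.15765045]
```

View pics/c3.png

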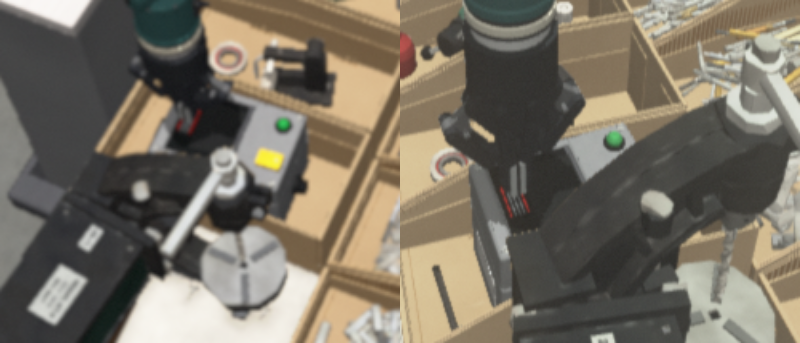

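The fingertip stands just above the ribbed mark, clear of the stand.

{"name": "send_rows", "arguments": {"claw": [1,1,1,1,1,1], "offset": [[0,0,-6],[0,0,-10],[0,0,-12],[0,0,-13],[0,0,-14],[0,0,-14]], "angular": [[0,0,0],[0,0,0],[0,0,0],[0,0,0],[0,0,0],[0,0,0]]}}

```text
time: 3.48
ee_pos: [0.4209, -0.284, 0.1223]
eef_rot: [-3.141, -0.0, 1.641]
contact_force: [0.1, -0.0, 1.7]
gripper_width: -0.0001
gripper_force: 0.9
```

{"name": "send_rows", "arguments": {"claw": [1,1], "offset": [[0,0,-1],[0,0,-2]], "angular": [[0,0,0],[0,0,0]]}}

```text
time: 3.72
ee_pos: [0.4209, -0.2839, 0.1203]
eef_rot: [-3.141, -0.0, 1.641]
contact_force: [-0.8, 0.8, 6.1]
gripper_width: 0.0001
gripper_force: 3.1
```

{"name": "send_rows", "arguments": {"claw": [1,1,1], "offset": [[0,0,-1],[0,0,-1.5],[0,0,-1.5]], "angular": [[0,0,0],[0,0,0],[0,0,0]]}}

```text
time: 4.1
ee_pos: [0.421, -0.284, 0.12]
eef_rot: [3.141, -0.0, 1.64]
contact_force: [-4.3, 2.6, 13.7]
gripper_width: 0.0
gripper_force: 7.3
```

{"name": "send_rows", "arguments": {"claw": [1,1,1,1,1,1,1,1,1,1,1,1,1,1,1,1,1,1,1,1], "offset": [[0,0,20],[0,0,70],[0,0,120],[0,-5,160],[0,-10,180],[0,-10,180],[0,-10,180],[0,-10,180],[0,-10,180],[0,-10,180],[0,-10,180],[0,-10,180],[0,-10,180],[0,-10,180],[0,-10,180],[0,-10,180],[0,-10,180],[0,-10,180],[0,-10,180],[0,-10,180]], "angular": [[0,0,0],[0,0,0],[0,0,0],[0,0,0],[0,0,0],[0,0,0],[0,0,0],[0,0,0],[0,0,0],[0,0,0],[0,0,0],[0,0,0],[0,0,0],[0,0,0],[0,0,0],[0,0,0],[0,0,0],[0,0,0],[0,0,0],[0,0,0]]}}

```text
time: 6.6
ee_pos: [0.421, -0.294, 0.2988]
eef_rot: [3.142, 0.0, 1.641]
contact_force: [-0.7, -0.1, 0.1]
gripper_width: -0.0004
gripper_force: 0.0
```

Run:
```python
from h import *
w=snap('wrist','w4.png');snap('side','s4.png')
s=read_state(); print(s['time'],s['ee_pos'],s['eef_rot'],s['contact_force'])
cx=np.array([.4729,-.2803]); R=np.array([[.9974,-.0715],[.0715,.9974]])
for y in (25,0,-25):
  p=cx+R@[-26,y]*np.array([.001]); print(y,[proj(w,[*p,z]).round(1).tolist() for z in (.1045,.110)],p.round(4))
i=cv2.imread('pics/w4.png')[120:330,170:450]; j=cv2.imread('pics/s4.png')[250:450,250:500]
cv2.imwrite('pics/c4.png',np.hstack([cv2.resize(i,(460,345)),cv2.resize(j,(340,345))]))
```

```text
6.7 [ 0.42100618 -0.29399263  0.29880352] [3.14157847e+00 3.31454571e-05 1.64068403e+00] [-0.15156269  0.45878747 -0.15848313]
25 [[[344.0, 174.4]], [[344.4, 175.0]]] [ 0.4452 -0.2572]
0 [[[343.5, 200.3]], [[343.9, 201.3]]] [ 0.447  -0.2822]
-25 [[[343.1, 225.3]], [[343.5, 226.6]]] [ 0.4488 -0.3071]
```

View pics/c4.png

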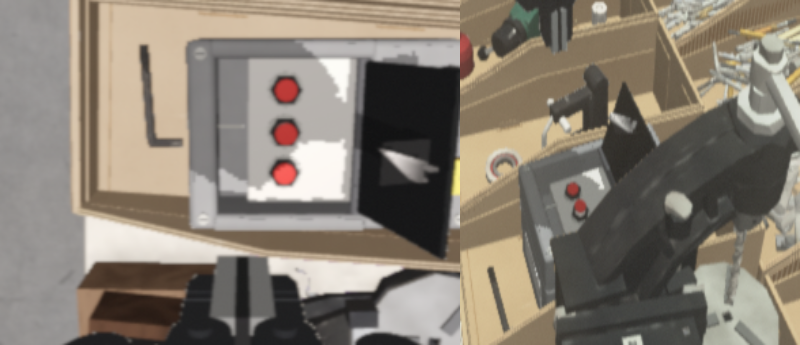

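The flap stands open and three red buttons show in a row, in wrist crop at (286,90), (285,133) and (284,173). In the side crop two are visible, the lower one with a white stem.

Run:
```python
from h import *
w,b=load('w4'),load('s4')
def blob(f,lo,hi,k=15):
    h=cv2.cvtColor(cv2.imread(f),cv2.COLOR_BGR2HSV); m=cv2.inRange(h,lo,hi); n,_,s,c=cv2.connectedComponentsWithStats(m); return [(s[i].tolist(),np.round(c[i],1)) for i in range(1,n) if s[i][4]>k]
W=blob('pics/w4.png',(0,140,80),(8,255,255));S=[q for q in blob('pics/s4.png',(0,140,80),(8,255,255)) if q[1][0]>300]
print(W,S)
cx=np.array([.4729,-.2803]); R=np.array([[.9974,-.0715],[.0715,.9974]])
for y in (25,0,-25):
  p=cx+R@[-26,y]*np.array([.001]); print(y,proj(b,[*p,.1045]).round(1),proj(b,[*p,.110]).round(1))
for q in W:
  for r in S: 
    X,e=tri([ray(w,q[1]),ray(b,r[1])]); print(q[1],r[1],X.round(4),np.round(e,4))
j=cv2.imread('pics/s4.png')[330:420,290:380]; k=cv2.imread('pics/w4.png')[130:250,290:400]
cv2.imwrite('pics/c5.png',np.hstack([cv2.resize(j,(400,400),interpolation=2),cv2.resize(k,(367,400),interpolation=2)]))
```

```text
[([337, 168, 15, 14, 163], array([343.9, 174.5])), ([337, 195, 14, 13, 148], array([343.6, 201.2])), ([336, 219, 14, 13, 145], array([342.7, 225.1]))] [([329, 357, 8, 6, 39], array([332.6, 359.4])), ([335, 366, 7, 7, 34], array([338. , 368.9]))]
25 [[332.7 356.7]] [[332.7 354.2]]
0 [[338.2 368.7]] [[338.2 366.2]]
-25 [[343.9 381.4]] [[343.9 378.9]]
[343.9 174.5] [332.6 359.4] [ 0.4452 -0.2578  0.099 ] [0.0004 0.0004]
[343.9 174.5] [338.  368.9] [ 0.45   -0.2602  0.0778] [0.0027 0.0027]
[343.6 201.2] [332.6 359.4] [ 0.4424 -0.2793  0.124 ] [0.0031 0.0031]
[343.6 201.2] [338.  368.9] [ 0.4468 -0.2829  0.105 ] [0.0003 0.0003]
[342.7 225.1] [332.6 359.4] [ 0.4398 -0.2967  0.1443] [0.0049 0.0049]
[342.7 225.1] [338.  368.9] [ 0.4439 -0.3011  0.1271] [0.0024 0.0024]
```

View pics/c5.png

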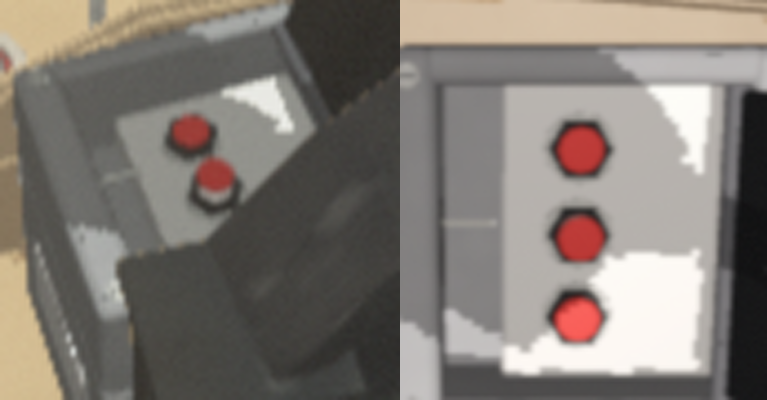

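The middle button is the tripped one: its top triangulates to z 0.105 against 0.099 for its neighbour, and a white stem shows under it. I'll press it with the tool tilted 15° away from the open flap.

{"name": "send_rows", "arguments": {"claw": [1,1,1,1,1,1,1,1,1], "offset": [[0,5,0],[10,11,-30],[20,11,-70],[30,11,-110],[30,11,-145],[30,11,-165],[30,11,-175],[30,11,-178],[30,11,-178]], "angular": [[0.5,-7,0],[1.1,-15,0],[1.1,-15,0],[1.1,-15,0],[1.1,-15,0],[1.1,-15,0],[1.1,-15,0],[1.1,-15,0],[1.1,-15,0]]}}

```text
time: 7.82
ee_pos: [0.4514, -0.2833, 0.1214]
eef_rot: [2.878, -0.0, 1.641]
contact_force: [0.4, -0.1, 0.0]
gripper_width: -0.0001
gripper_force: 0.0
```

{"name": "send_rows", "arguments": {"claw": [1,1,1,1,1], "offset": [[0,0,-4],[0,0,-8],[0,0,-11],[0,0,-13],[0,0,-13]], "angular": [[0,0,0],[0,0,0],[0,0,0],[0,0,0],[0,0,0]]}}

```text
time: 8.45
ee_pos: [0.4493, -0.2832, 0.1077]
eef_rot: [2.881, -0.001, 1.639]
contact_force: [-5.2, -0.7, 4.5]
gripper_width: -0.0001
gripper_force: 1.5
```

{"name": "send_rows", "arguments": {"claw": [1,1,1], "offset": [[0,0,-1],[0,0,-2],[0,0,-2]], "angular": [[0,0,0],[0,0,0],[0,0,0]]}}

```text
time: 8.82
ee_pos: [0.4486, -0.2833, 0.1058]
eef_rot: [2.881, -0.001, 1.639]
contact_force: [-7.9, 0.1, 6.2]
gripper_width: -0.0003
gripper_force: 3.0
```

Run:
```python
from h import *
s=read_state(); print(s['contact_force'],s['moment'],s['ee_pos'],s['eef_rot'])
```

```text
[-7.93119732  0.07844202  6.17178685] [0.07111547 0.35767287 0.11529198] [ 0.44861167 -0.2833407   0.1057799 ] [ 2.88125595e+00 -1.14798592e-03  1.63915473e+00]
```

{"name": "send_rows", "arguments": {"claw": [1,1], "offset": [[-1,0,3],[-2,0,6]], "angular": [[0,0,0],[0,0,0]]}}

```text
time: 9.07
ee_pos: [0.4493, -0.2829, 0.1119]
eef_rot: [2.879, -0.001, 1.641]
contact_force: [-0.7, -0.7, 0.8]
gripper_width: -0.0002
gripper_force: 0.0
```

Run:
```python
from h import *
s=read_state(); print(s['contact_force'],s['moment'],s['ee_pos'],s['eef_rot'])
```

```text
[-0.73041553 -0.73667004  0.76011808] [-0.07137763  0.24983133  0.03894838] [ 0.44933446 -0.2829308   0.111942  ] [ 2.87872014e+00 -8.34447956e-04  1.64104198e+00]
```

{"name": "send_rows", "arguments": {"claw": [1,1,1,1,1,1], "offset": [[0,0,12],[2,0,12],[2,0,8],[2,0,4],[2,0,2],[2,0,2]], "angular": [[0,0,0],[0.7,-10,0],[0.7,-10,0],[0.7,-10,0],[0.7,-10,0],[0.7,-10,0]]}}

```text
time: 9.82
ee_pos: [0.4518, -0.2869, 0.1197]
eef_rot: [2.711, -0.009, 1.64]
contact_force: [-0.8, -0.6, 0.6]
gripper_width: 0.0001
gripper_force: 0.0
```

{"name": "send_rows", "arguments": {"claw": [1,1,1,1], "offset": [[0,0,-3],[0,0,-5],[0,0,-6],[0,0,-6]], "angular": [[0,0,0],[0,0,0],[0,0,0],[0,0,0]]}}

```text
time: 10.32
ee_pos: [0.4531, -0.2875, 0.1159]
eef_rot: [2.714, -0.01, 1.645]
contact_force: [-0.8, 0.8, -0.5]
gripper_width: -0.0001
gripper_force: 0.0
```

Run:
```python
from h import *
s=read_state(); print(s['contact_force'],s['moment'],s['ee_pos'],s['eef_rot'])
```

```text
[-0.77600879  0.82204999 -0.48892854] [-0.00517991  0.38278639  0.00367004] [ 0.45312836 -0.28749776  0.1158867 ] [ 2.71431773 -0.01037663  1.64510787]
```

{"name": "send_rows", "arguments": {"claw": [1,1,1,1,1,1,1,1,1], "offset": [[0,0,30],[0,0,80],[-10,-5,130],[-20,-11,170],[-30,-11,190],[-30,-11,190],[-30,-11,190],[-30,-11,190],[-30,-11,190]], "angular": [[0,0,0],[-0.7,10,0],[-1.4,20,0],[-1.8,25,0],[-1.8,25,0],[-1.8,25,0],[-1.8,25,0],[-1.8,25,0],[-1.8,25,0]]}}

```text
time: 11.45
ee_pos: [0.4217, -0.2982, 0.3044]
eef_rot: [-3.129, -0.012, 1.64]
contact_force: [-1.3, 0.2, -0.7]
gripper_width: -0.0001
gripper_force: 0.0
```

```bash
cat > btn.py <<'E'
from h import *
import sys
n=sys.argv[1]
w=snap('wrist','w%s.png'%n);b=snap('side','s%s.png'%n)
s=read_state(); print(s['time'],s['ee_pos'],s['eef_rot'],s['joint_pos'].round(2))
def blob(f,k=15):
    h=cv2.cvtColor(cv2.imread(f),cv2.COLOR_BGR2HSV); m=cv2.inRange(h,(0,140,80),(8,255,255)); n,_,s,c=cv2.connectedComponentsWithStats(m); return [(s[i].tolist(),np.round(c[i],1)) for i in range(1,n) if s[i][4]>k]
W=blob('pics/w%s.png'%n);S=[q for q in blob('pics/s%s.png'%n) if 300<q[1][0]<400]
print(W,S)
for q in W:
  for r in S: 
    X,e=tri([ray(w,q[1]),ray(b,r[1])]); print(q[1],r[1],X.round(4),np.round(e,4))
E
python3 btn.py 6
```

```text
11.55 [ 0.42193246 -0.29856089  0.30479094] [-3.129607   -0.01169794  1.63943587] [ 0.01  0.29  0.66  2.   -0.22  0.93  0.85]
[([339, 165, 14, 15, 159], array([345.5, 172. ])), ([339, 191, 14, 14, 151], array([345.2, 197.7])), ([338, 216, 14, 13, 140], array([344.6, 222.2]))] [([329, 357, 8, 6, 38], array([332.6, 359.3])), ([334, 369, 9, 6, 41], array([338.1, 371.5]))]
[345.5 172. ] [332.6 359.3] [ 0.4451 -0.2576  0.0991] [0.0003 0.0003]
[345.5 172. ] [338.1 371.5] [ 0.4501 -0.2601  0.0716] [0.0027 0.0027]
[345.2 197.7] [332.6 359.3] [ 0.4424 -0.279   0.1237] [0.003 0.003]
[345.2 197.7] [338.1 371.5] [ 0.447  -0.2829  0.0992] [0.0003 0.0003]
[344.6 222.2] [332.6 359.3] [ 0.4399 -0.2973  0.1451] [0.0052 0.0052]
[344.6 222.2] [338.1 371.5] [ 0.4442 -0.3025  0.123 ] [0.0028 0.0028]
```

The middle button now measures the same height as its neighbour (0.0992 against 0.0991), so it is in. Next I go over and behind the open flap.

{"name": "send_rows", "arguments": {"claw": [1,1,1,1,1,1,1,1,1], "offset": [[30,10,0],[75,22,0],[111,22,0],[113,22,-25],[113,22,-60],[113,22,-95],[113,22,-118],[113,22,-124],[113,22,-124]], "angular": [[0,0,0],[0,0,0],[0,0,0],[0,0,0],[0,0,0],[0,0,0],[0,0,0],[0,0,0],[0,0,0]]}}

```text
time: 12.68
ee_pos: [0.5357, -0.277, 0.1817]
eef_rot: [-3.131, -0.01, 1.64]
contact_force: [-0.1, -0.6, -0.1]
gripper_width: -0.0001
gripper_force: 0.0
```

{"name": "send_rows", "arguments": {"claw": [1,1,1,1,1,1,1,1,1], "offset": [[-9,-0.6,0],[-17,-1.2,0],[-25,-1.8,0],[-33,-2.4,0],[-40,-2.9,0],[-48,-3.4,0],[-55,-4,-1],[-63,-4.5,-3],[-70,-5,-6]], "angular": [[0,0,0],[0,0,0],[0,0,0],[0,0,0],[0,0,0],[0,0,0],[0,0,0],[0,0,0],[0,0,0]]}}

```text
time: 13.8
ee_pos: [0.4655, -0.2816, 0.1757]
eef_rot: [-3.131, -0.011, 1.641]
contact_force: [1.6, -0.4, -1.4]
gripper_width: 0.0001
gripper_force: 0.9
```

{"name": "send_rows", "arguments": {"claw": [1,1,1,1,1], "offset": [[-7,-0.5,-4],[-13,-1,-9],[-18.5,-1.4,-15],[-23,-1.7,-21.5],[-27,-2,-28.5]], "angular": [[0,0,0],[0,0,0],[0,0,0],[0,0,0],[0,0,0]]}}

```text
time: 14.42
ee_pos: [0.4378, -0.2836, 0.1468]
eef_rot: [-3.13, -0.011, 1.64]
contact_force: [-1.3, 1.1, 2.5]
gripper_width: -0.0001
gripper_force: 1.3
```

{"name": "send_rows", "arguments": {"claw": [1,1,1,1,1], "offset": [[-3,-0.2,-7.5],[-6,-0.4,-15],[-9,-0.7,-20],[-13,-0.9,-22],[-16,-1.1,-22]], "angular": [[0,0,0],[0,0,0],[0,0,0],[0,0,0],[0,0,0]]}}

```text
time: 15.05
ee_pos: [0.426, -0.2858, 0.1262]
eef_rot: [-3.137, -0.007, 1.642]
contact_force: [1.3, 0.1, 1.1]
gripper_width: -0.0001
gripper_force: 0.7
```

{"name": "send_rows", "arguments": {"claw": [1,1,1,1,1], "offset": [[0,0,-1],[0,0,-2.5],[0,0,-4],[0,0,-5],[0,0,-5]], "angular": [[0,0,0],[0,0,0],[0,0,0],[0,0,0],[0,0,0]]}}

```text
time: 15.68
ee_pos: [0.4227, -0.2851, 0.1205]
eef_rot: [-3.131, -0.01, 1.64]
contact_force: [1.0, 0.8, 5.2]
gripper_width: 0.0
gripper_force: 2.6
```

{"name": "send_rows", "arguments": {"claw": [1,1,1], "offset": [[0,0,-0.5],[0,0,-1],[0,0,-1]], "angular": [[0,0,0],[0,0,0],[0,0,0]]}}

```text
time: 16.05
ee_pos: [0.4228, -0.2852, 0.1203]
eef_rot: [-3.132, -0.011, 1.64]
contact_force: [-0.7, 1.1, 11.8]
gripper_width: -0.0003
gripper_force: 6.3
```

{"name": "send_rows", "arguments": {"claw": [1,1,1,1,1,1,1,1,1,1,1,1,1,1,1,1], "offset": [[0,0,3],[0,0,8],[0,0,20],[0,0,60],[0,-5,110],[0,-10,150],[0,-10,180],[0,-10,180],[0,-10,180],[0,-10,180],[0,-10,180],[0,-10,180],[0,-10,180],[0,-10,180],[0,-10,180],[0,-10,180]], "angular": [[0,0,0],[0,0,0],[0,0,0],[0,0,0],[0,0,0],[0,0,0],[0,0,0],[0,0,0],[0,0,0],[0,0,0],[0,0,0],[0,0,0],[0,0,0],[0,0,0],[0,0,0],[0,0,0]]}}

```text
time: 18.05
ee_pos: [0.4228, -0.2948, 0.2994]
eef_rot: [-3.131, -0.01, 1.641]
contact_force: [-0.1, -0.3, -0.4]
gripper_width: 0.0002
gripper_force: 0.0
```

```bash
python3 btn.py 7
python3 - <<'E'
from h import *
for f,r in (('w7','w4'),('s7','side0')):
    h=cv2.cvtColor(cv2.imread(f'pics/{f}.png'),cv2.COLOR_BGR2HSV)
    m=cv2.inRange(h,(22,130,100),(35,255,255)); n,_,s,c=cv2.connectedComponentsWithStats(m); print(f,'yellow',[(s[i].tolist(),c[i].round(1).tolist()) for i in range(1,n) if s[i][4]>100])
c=load('w7')
mk=[.421,-.284,.125]; tg=np.array([.4729,-.2803])+np.array([[.9974,-.0715],[.0715,.9974]])@[.055,-.026]
print('expect mark',proj(c,mk),'tag',proj(c,[*tg,.134]), 'side mark',proj(load('s7'),mk))
E
```

```text
18.15 [ 0.42278874 -0.29478161  0.29937354] [-3.13135618 -0.01040482  1.6406251 ] [-0.    0.3   0.66  2.01 -0.23  0.92  0.85]
[([337, 169, 15, 14, 161], array([344. , 175.5])), ([337, 195, 14, 14, 156], array([343.4, 201.4])), ([336, 220, 14, 13, 142], array([342.8, 226.1]))] [([329, 357, 8, 6, 39], array([332.6, 359.4])), ([335, 369, 8, 6, 39], array([338.1, 371.5]))]
[344.  175.5] [332.6 359.4] [ 0.4451 -0.2576  0.0989] [0.0003 0.0003]
[344.  175.5] [338.1 371.5] [ 0.4501 -0.2604  0.072 ] [0.0027 0.0027]
[343.4 201.4] [332.6 359.4] [ 0.4424 -0.2787  0.1233] [0.0029 0.0029]
[343.4 201.4] [338.1 371.5] [ 0.4469 -0.283   0.0992] [0.0002 0.0002]
[342.8 226.1] [332.6 359.4] [ 0.4399 -0.2969  0.1444] [0.0051 0.0051]
[342.8 226.1] [338.1 371.5] [ 0.4441 -0.3022  0.1227] [0.0027 0.0027]
w7 yellow []
s7 yellow []
expect mark [[316.77506193 205.01402618]] tag [[434.2674308  235.01438851]] side mark [[321.38383182 363.89110012]]
```

The buttons are still visible, so the flap sprang open again and the latch did not take. I'll shut it again, and this time release slowly while watching the force.

{"name": "send_rows", "arguments": {"claw": [1,1,1,1,1,1,1,1,1], "offset": [[30,10,0],[75,18,0],[111,18,0],[113,18,-25],[113,18,-60],[113,18,-95],[113,18,-112],[113,18,-118],[113,18,-118]], "angular": [[0,0,0],[0,0,0],[0,0,0],[0,0,0],[0,0,0],[0,0,0],[0,0,0],[0,0,0],[0,0,0]]}}

```text
time: 19.27
ee_pos: [0.5363, -0.2771, 0.1819]
eef_rot: [-3.132, -0.01, 1.641]
contact_force: [-0.4, -0.4, 0.5]
gripper_width: -0.0003
gripper_force: 0.0
```

{"name": "send_rows", "arguments": {"claw": [1,1,1,1,1,1,1,1,1,1,1,1,1,1,1,1,1,1,1,1], "offset": [[-9,-0.6,0],[-17,-1.2,0],[-25,-1.8,0],[-33,-2.4,0],[-40,-2.9,0],[-48,-3.4,0],[-55,-4,-1],[-63,-4.5,-3],[-70,-5,-6],[-77,-5.5,-10],[-83,-6,-15],[-88.5,-6.4,-21],[-93,-6.7,-27.5],[-97,-7,-34.5],[-101,-7.2,-41],[-105,-7.4,-46],[-109,-7.7,-51],[-112,-8,-54],[-114,-8.1,-56],[-114,-8.1,-56]], "angular": [[0,0,0],[0,0,0],[0,0,0],[0,0,0],[0,0,0],[0,0,0],[0,0,0],[0,0,0],[0,0,0],[0,0,0],[0,0,0],[0,0,0],[0,0,0],[0,0,0],[0,0,0],[0,0,0],[0,0,0],[0,0,0],[0,0,0],[0,0,0]]}}

```text
time: 21.78
ee_pos: [0.4221, -0.2855, 0.1255]
eef_rot: [-3.132, -0.009, 1.641]
contact_force: [1.1, 0.0, 1.6]
gripper_width: -0.0001
gripper_force: 1.1
```

{"name": "send_rows", "arguments": {"claw": [1,1,1,1,1,1,1,1,1,1], "offset": [[0,0,-1],[0,0,-2],[0,0,-3],[0,0,-4],[0,0,-5],[0,0,-6],[0,0,-7],[0,0,-7],[0,0,-7],[0,0,-7]], "angular": [[0,0,0],[0,0,0],[0,0,0],[0,0,0],[0,0,0],[0,0,0],[0,0,0],[0,0,0],[0,0,0],[0,0,0]]}}

```text
time: 23.02
ee_pos: [0.4214, -0.2852, 0.12]
eef_rot: [-3.132, -0.011, 1.64]
contact_force: [-3.4, 1.1, 19.5]
gripper_width: -0.0
gripper_force: 9.7
```

{"name": "send_rows", "arguments": {"claw": [1,1,1,1,1,1], "offset": [[0,0,2],[0,0,4],[0,0,6],[0,0,8],[0,0,9],[0,0,9]], "angular": [[0,0,0],[0,0,0],[0,0,0],[0,0,0],[0,0,0],[0,0,0]]}}

```text
time: 23.78
ee_pos: [0.4218, -0.2844, 0.1272]
eef_rot: [-3.131, -0.011, 1.641]
contact_force: [0.6, -0.8, -0.2]
gripper_width: -0.0001
gripper_force: 0.0
```

{"name": "send_rows", "arguments": {"claw": [1,1,1,1], "offset": [[0,0,2],[0,0,4],[0,0,5],[0,0,5]], "angular": [[0,0,0],[0,0,0],[0,0,0],[0,0,0]]}}

```text
time: 24.28
ee_pos: [0.4219, -0.2849, 0.1325]
eef_rot: [-3.132, -0.01, 1.641]
contact_force: [-0.5, -0.6, 0.8]
gripper_width: 0.0
gripper_force: 0.0
```

{"name": "send_rows", "arguments": {"claw": [1,1,1,1,1,1,1,1,1,1,1,1,1,1,1,1,1,1,1], "offset": [[0,0,10],[0,0,40],[0,0,80],[0,-5,120],[30,-5,150],[60,10,160],[80,15,167],[80,15,167],[80,15,167],[80,15,167],[80,15,167],[80,15,167],[80,15,167],[80,15,167],[80,15,167],[80,15,167],[80,15,167],[80,15,167],[80,15,167]], "angular": [[0,0,0],[0,0,0],[0,0,0],[0,0,0],[0,0,0],[0,0,0],[0,0,0],[0,0,0],[0,0,0],[0,0,0],[0,0,0],[0,0,0],[0,0,0],[0,0,0],[0,0,0],[0,0,0],[0,0,0],[0,0,0],[0,0,0]]}}

```text
time: 26.65
ee_pos: [0.5018, -0.2699, 0.2994]
eef_rot: [-3.131, -0.01, 1.641]
contact_force: [0.1, -0.7, -0.1]
gripper_width: 0.0003
gripper_force: 0.0
```

```bash
python3 btn.py 8
python3 - <<'E'
from h import *
for f in ('w2','w8'):
    h=cv2.cvtColor(cv2.imread(f'pics/{f}.png'),cv2.COLOR_BGR2HSV)
    m=cv2.inRange(h,(24,120,100),(34,255,255)); n,_,s,c=cv2.connectedComponentsWithStats(m)
    for i in range(1,n):
        if s[i][4]>100: print(f,'yellow',s[i].tolist(),c[i].round(1),onz(load(f),c[i],.134).round(4))
mk=[.421,-.284,.125]; print('expect mark',proj(load('w8'),mk),'side mark',proj(load('s8'),mk))
E
```

```text
26.75 [ 0.50180335 -0.26987509  0.29934685] [-3.13129725 -0.01040238  1.64062637] [-0.06  0.38  0.63  1.9  -0.27  0.96  0.78]
[([219, 208, 6, 36, 123], array([221.7, 226.1])), ([237, 208, 5, 36, 127], array([239. , 225.8]))] [([323, 356, 8, 18, 36], array([326.5, 364.5])), ([313, 359, 7, 18, 34], array([316. , 367.5]))]
[221.7 226.1] [326.5 364.5] [ 0.4207 -0.2869  0.1293] [0.0073 0.0073]
[221.7 226.1] [316.  367.5] [ 0.4121 -0.2862  0.1224] [0.0002 0.0002]
[239.  225.8] [326.5 364.5] [ 0.4283 -0.2847  0.1223] [0.0002 0.0002]
[239.  225.8] [316.  367.5] [ 0.4199 -0.2841  0.116 ] [0.0071 0.0071]
expect mark [[230.73276877 225.25121421]] side mark [[321.38383182 363.89110012]]
```

The flap is shut, and its mark sits at the same pixels as at the start, two seconds after release. I'll check that the tag hasn't moved, then hand in.

Run:
```python
from h import *
for f in ('w2','w8'):
    I=cv2.imread(f'pics/{f}.png').astype(int); m=((I[:,:,2]>180)&(I[:,:,1]>150)&(I[:,:,0]<110)).astype(np.uint8)
    n,_,s,c=cv2.connectedComponentsWithStats(m)
    for i in range(1,n):
        p=onz(load(f),c[i],.134)
        if s[i][4]>60 and abs(p[1]+.30)<.05 and p[0]<.58: print(f,s[i].tolist(),p.round(4))
print(finish_job())
```

```text
the job is handed in; nothing more can be done
None
```

The supply box is reset and handed in at about 27 s: the flap was opened, the middle red button pushed fully in, and the flap shut and latched. The first latching press did not take: the flap sprang open again, and a second push-down and press held. My last check that the yellow tag hadn't moved found no tag pixels, so that is unconfirmed.

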